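Close the screw press on the filter cell with the ratchet wrench

TASK

Take the ratchet wrench from the bench, fit its ring over the square on top of the small screw press, and tighten clockwise by swinging the handle back and forth, letting the ratchet slip on each return stroke, until the travelling plate is firmly down on the filter cell: stop when the handle clearly stiffens, without forcing it further. Then lift the wrench off and lay it flat on the bench again, away from the press. Turn the square only with the wrench, and do not knock the other things about.

Things in the scene. Friction and masses are not known exactly. Their poses are not given: they have to be found in the camera images.
- press: grey screw press, bolted down: base 120 (x) x 150 (y) x 18 mm, two 16 mm steel columns on its y axis at +-58 mm, a yoke 36 x 150 mm across them, top 122 mm above the bench (column nuts to 128 mm). Origin under the centre of the base, z up; the spindle's axis rises through it
- spindle: steel spindle of the press, does not rise or sink; origin at the press's origin, z the turning axis. Turned clockwise (seen from above) it drives the plate down 4 mm per rad; 1.8 to 2.4 rad are needed to reach the cell, and more than one stroke. It is stiff and stays where it is left
- square_top (a point): centre of the upper end of the spindle's square, 160 mm above the bench. The square is 22 mm across flats and reaches from 140 to 160 mm; its flats face +-x and +-y of the spindle. On it stands a tapered nose to 167 mm (21 mm wide at its foot, 14 mm on top); below it a round shoulder 33 mm wide at 140 mm stops the wrench
- plate: aluminium plate that slides down the press's columns, 52 mm rubber pad below; origin at the press's when fully up, sinks with it; pad's lower face 68 mm above it. Running takes 0.1 to 0.4 Nm about the spindle (1 to 4 N across the handle point); once the pad presses on the cell, 0.24 Nm more per 0.1 rad. Firm: 0.5 to 0.9 Nm; over 1.3 crushes. Loaded, the wrench jams: swing back 0.5 rad to free it
- cell: round steel filter cell, 60 mm wide, 42 mm high, with a brass side port, fixed on the press's base under the plate; origin at the centre of its underside, 16 to 18.5 mm above the bench (let into the base a little differently each time)
- handle (a point): middle of the ratchet wrench's handle (steel with a black rubber sleeve, about 0.3 kg, lying level on the bench). The handle is straight, 16 mm wide and high, from 55 to 160 mm from the head's centre; this point is 105 mm from it and 20 mm above the underside. x points along the handle to the head, z up. A round foot 22 mm wide and 29 mm high ends it at 168 mm
- head (a point): centre of the wrench head's underside (head round, 56 mm wide, 30 mm high), same axes as the handle. A square hole, 25 mm across flats, goes right through its ring, so it is 1.5 mm loose all round on the square; fully fitted, this point is 140 mm above the bench. Where the hole's angle is not exact, press lightly (3 to 5 N) and swing clockwise, up to 90 degrees: it drops over
- ratchet (a joint): rad the ring has slipped clockwise in the wrench's head (starts at -0.3 to 0.1; at 0 two flats of its hole are parallel to the handle): grows on anticlockwise return strokes, when the ring slips freely in clicks of 0.39 rad; stays while a clockwise swing drives. The ring also has up to 0.4 rad of free play in the head, so a stroke first takes up to 0.7 rad before it drives
- marker: marker pen, 146 mm, lying on the bench; bystander
- petri: clear petri dish, 64 mm wide, 12 mm high; bystander
- stopper: black rubber stopper, 28 mm wide, 31 mm high; bystander
- tape: roll of tape, 104 mm wide, 25 mm high, lying flat; bystander

How it is judged (in metres and radians):
On the way, in this order (a step that is already met when the one before it is completed fails the run):
1. the wrench's ring sits down over the square (horizontal distance between head and square_top below 0.006 m and z of head in the frame of square_top between -0.03 and -0.012 m), for 0.2 s.
2. on the square, the ratchet has slipped on the return stroke (its value over 0.6 rad) (value of joint ratchet above 0.6 rad and horizontal distance between head and square_top below 0.006 m and z of head in the frame of square_top below -0.008 m), for 0.1 s.
3. the plate presses firmly on the cell (over 40 N) (contact force between plate and cell above 40 N), for 0.2 s.
At the end, for the whole second after the job is handed in: the plate is still pressing on the cell with more than 30 N, and the wrench lies flat on the bench (underside within 6 mm of it, tilted less than 0.1 rad), its head more than 130 mm from the press's centre (contact force between plate and cell above 30 N and height (world z) of head below 0.006 m and angle between head's own z axis and vertical below 0.1 rad and horizontal distance between head and press above 0.13 m); the robot touches nothing.
It fails at once if the cell is crushed: the plate presses on it with more than 420 N (contact force between plate and cell above 420 N).
It fails at once if the spindle is turned or pushed with the fingers (over 3 N) (contact force between the fingers and spindle above 3 N).
It fails at once if the marker, petri dish, stopper or tape is moved more than 40 mm (distance of any of marker, petri, stopper, tape from where it was at the start of the episode above 0.04 m).
It also fails if it takes over 72 s, if anything falls off the work surface, if the arm or the gripper's body presses on something with over 40 N, if the wrist force passes 120 N, or if a joint passes its speed limit or range.

ROBOT

A 6-joint arm with a two-finger parallel gripper is mounted at the origin on a cart in front of the work surface, level with it; the furniture and walls round the work are solid. World frame = base frame: x ahead of the robot, y to its left, z up, the work surface at z = 0. Lengths are in mm, angles in rad, forces in N, time in s.
With the tool pointing down it reaches from about 350 to 775 mm from the base axis. Payload 7.3 kg.
Tool frame: the origin (TCP) lies at the centre of the arm's flange, where the gripper is bolted on; the fingertips stand 178 mm ahead of it and the grasp point (between the pads) lies 159 mm ahead of it; z points along the fingers, y is the direction in which the jaws open and shut (so a half turn about z gives the same grasp; the last joint's range is limited). The gripper opens to 92 mm and grips with 3 to 60 N. Pads are 19 mm wide; open, the fingers measure 130 mm over their backs; the gripper's body (75 mm by 190 mm) begins 47 mm behind the grasp point.
Start: joints at [1.072, 0.342, 1.524, -0, 1.275, -0.146], TCP at [181.38, 492.675, 404.741] pointing down, gripper open.
Joint ranges: [-2.53, 2.53], [-0.77, 2.02], [0.04, 2.7], [-1, 4.14], [0.28, 2.66], [-3.11, 3.11]. Speed limits (rad/s): [2.57, 2.57, 3.14, 3.14, 3.14, 3.14].

INTERFACE

Orientations are given as [roll, pitch, yaw] about the fixed x, y, z axes, in that order (R = Rz(yaw) Ry(pitch) Rx(roll)).
In Python, from plant import get_obs, capture, close_job gives the robot as it stands. The module is installed in compiled form; this text tells all that it offers.
- The arm moves only by the shell command python3 -m pendant 'ROWS'. ROWS is JSON, a list of rows, each a list of 3 entries, a list of its own where there are three numbers: the shift along the tool's x, y, z in m, then the turn, a rotation vector about the tool's x, y, z in rad, then the finger opening in m, from 0 to 0.0918. In form: [[[tx, ty, tz], [wx, wy, wz], fingers], ...]. A call has 1 to 10 rows; each row is the pose to reach, as a shift and turn from the pose commanded when the call began, along the tool's axes at that moment; what a row does not reach only later rows make up. A row lasts 1/12 s, in which the tool goes at most 41.7 mm and 7.16 degrees, less where a joint would pass 70% of its speed; a pose out of reach is approached as far as the arm can. A call with a gripper value outside its range is refused whole. The fingers move at their own pace and stop on an object; the grip force is fixed at half the most. Time passes only in rows, so rows that repeat a pose let the fingers close. It gives the time, the measured TCP pose, the force and the opening at its end, in the units of the state.
- get_obs(): the state, without advancing time (a new reading comes with each control period).
- capture(name): name is "side" or "top"; returns a dict with "color" (400x640x3 uint8, red, green, blue), "mtx" (3x3 intrinsics, pixels), "rvec" (rotation vector, rad) and "tvec" (3), from world to camera coordinates, as OpenCV has them. Camera axes: x right, y down, z forward; pixel columns grow to the right and rows downward; lengths in mm; the calibration is good to about 2 mm. A picture is of the moment at which its call begins. There is no depth.
- close_job(): hands the job in, once; it reports no verdict.
The state is a dict: "time": time; "joint_positions": joint angles; "dq": joint speeds; "tau": joint torques, N m; "tool_pos": TCP position; "tcp_rot": TCP orientation; "contact_force": force on the tool from outside, world axes, zero at the start; "moment": the same for the moment, N m; "grip_width": finger opening in mm.
Only numpy, scipy, OpenCV 4.12 (cv2) and the standard library are available. Lean on these libraries where they do the work, as an engineer would, in place of code of your own. Each camera call takes 0.05 s, during which the arm holds its last target. There are 200 camera calls.

## Working session

There is one attempt and no reset: what is moved stays moved. The work goes in short steps, Python scripts to look and compute and a shell command to move; the robot and the scene stay as the last step left them, time stands still between calls to the robot, and variables do not carry over. Pictures are saved under pics/ and viewed, about 8 in all and at most 12, crops included, and the job is handed in when it is done.

```bash
mkdir -p pics; cat > h.py <<'E'
import numpy as np, cv2
from plant import get_obs, capture
from scipy.spatial.transform import Rotation as R
def cam(n):
    c=capture(n); Rm=cv2.Rodrigues(np.array(c['rvec'],float))[0]
    return c['color'],np.array(c['mtx'],float),Rm,np.array(c['tvec'],float).ravel()
def ray(C,uv,z):
    _,K,Rm,t=C; o=-Rm.T@t; d=Rm.T@np.linalg.inv(K)@np.array([uv[0],uv[1],1.]); s=(z-o[2])/d[2]; return o+s*d
def proj(C,p):
    _,K,Rm,t=C; q=K@(Rm@np.array(p,float)+t); return q[:2]/q[2]
def save(C,f): cv2.imwrite('pics/'+f,C[0][:,:,::-1])
E
python3 - <<'E'
from h import *
for n in('top','side'):
    C=cam(n); save(C,n+'0.png'); print(n,-C[2].T@C[3],C[1][0,0],C[0].shape)
o=get_obs(); print(o)
E
```

```text
top [452.46502127 -31.84248276 982.7367884 ] 399.5778731958599 (400, 640, 3)
side [1277.81786028   18.99047669  924.26780773] 512.3440257834563 (400, 640, 3)
{'time': 0.1, 'joint_positions': array([ 1.07200150e+00,  3.42670420e-01,  1.52491798e+00, -1.51734787e-05,
        1.27539211e+00, -1.46009999e-01]), 'dq': array([-0.00044561, -0.00092126, -0.00388581, -0.00043707, -0.00163399,
       -0.00084843]), 'tau': array([ 8.01401347e-04, -4.32008493e+01, -2.44692421e+01,  7.18557788e-02,
        5.27309580e-02, -7.23418270e-05]), 'tool_pos': array([181.32433248, 492.57038885, 404.10649402]), 'tcp_rot': array([-3.14021745e+00, -1.87566418e-04,  2.78881213e+00]), 'contact_force': array([0.88185655, 0.6466294 , 0.30443453]), 'moment': array([0.01677815, 0.05490805, 0.01987621]), 'grip_width': 91.62555664683018}
```

View pics/top0.png

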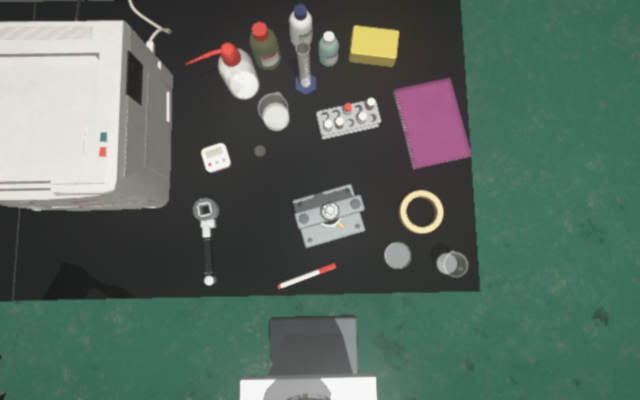

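View pics/side0.png

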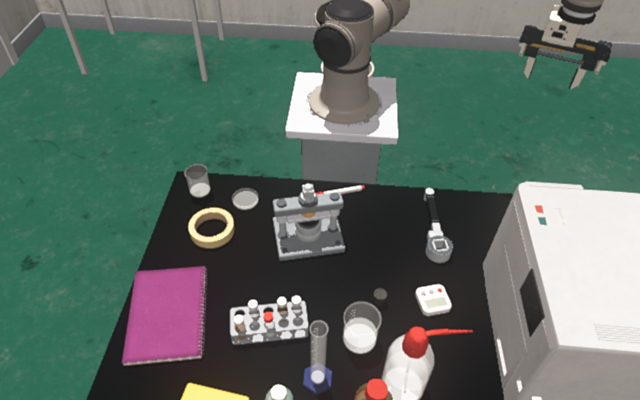

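Top view: the wrench lies with its head at about (205,209) and foot at (209,281), the press nose is at (330,211) and the press yaw is about 15°. Side view: head (439,247), foot (430,193), press nose (308,190). Next I'll take a zoomed composite for finer measurement.

```bash
python3 - <<'E'
from h import *
T=cam('top');S=cam('side')
def crop(C,u,v,w,h,k): return cv2.resize(C[0][v:v+h,u:u+w],None,fx=k,fy=k,interpolation=cv2.INTER_CUBIC)
a=[crop(T,170,190,75,100,4),crop(S,405,180,75,100,4)]
b=[crop(T,285,175,90,75,4),crop(S,260,175,90,75,4)]
im=np.hstack([cv2.resize(np.hstack(a),(600,400)),]) 
bb=np.vstack([cv2.resize(x,(240,200)) for x in b])
im=np.hstack([np.hstack([cv2.resize(x,(262,350)) for x in a]), ])
pr=np.hstack([cv2.resize(x,(300,250)) for x in b])
W=800; out=np.zeros((600,W,3),np.uint8); out[:350,:524]=im; out[350:600,:600]=pr
cv2.imwrite('pics/z1.png',out[:,:,::-1])
for n,C,hd,ft,ns in(('top',T,(205.5,210),(209,281),(330,211)),('side',S,(439,246),(430,192),(308,188))):
    print(n,ray(C,hd,30),ray(C,ft,29),ray(C,ns,167))
E
```

```text
top [547.59104401 238.44838674  30.        ] [380.72612072 227.77693808  29.        ] [526.95609995 -54.99259094 167.        ]
side [551.67613828 236.89489813  30.        ] [384.04513904 227.96012348  29.        ] [534.58597569 -56.09320641 167.        ]
```

View pics/z1.png

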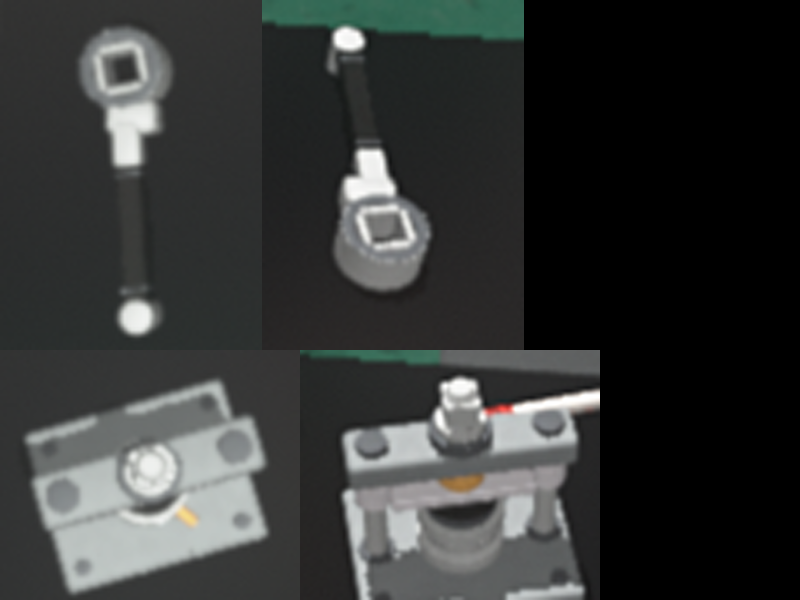

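The zoom gives these pixels. Top: head (204.9,209.8), foot (209.0,280.8), nose (330.0,209.8). Side: head (440.5,245.1), foot (429.9,191.4), nose (308.0,184.9). The hole is turned about 10° anticlockwise, and the press yaw is about 0.28. I'll triangulate these and check the heights.

```bash
cat >> h.py <<'E'
def tri(A,a,B,b):
    P=[C[1]@np.hstack([C[2],C[3][:,None]]) for C in(A,B)]
    X=cv2.triangulatePoints(P[0],P[1],np.array(a,float),np.array(b,float)).ravel(); return X[:3]/X[3]
def gp():  # grasp point & yaw
    o=get_obs(); Rm=R.from_euler('xyz',o['tcp_rot']).as_matrix(); return np.array(o['tool_pos'])+159*Rm[:,2],o['tcp_rot'],Rm,o
E
python3 - <<'E'
from h import *
T=cam('top');S=cam('side')
for n,a,b in(('head30',(204.9,209.8),(440.5,245.1)),('foot29',(209,280.8),(429.9,191.4)),('nose167',(330,209.8),(308,184.9))):
    z=float(n[4:]); print(n,tri(T,a,S,b).round(1),ray(T,a,z).round(1),ray(S,b,z).round(1))
h=(ray(T,(204.9,209.8),30)+ray(S,(440.5,245.1),30))/2; f=(ray(T,(209,280.8),29)+ray(S,(429.9,191.4),29))/2
L=np.linalg.norm((h-f)[:2]); psi=np.arctan2(h[1]-f[1],h[0]-f[0]); print('len',L,'psi',psi)
d=np.array([np.cos(psi),np.sin(psi)]); g=h[:2]-105*d; print('handle',g)
p,rpy,Rm,o=gp(); print(p,rpy,'shift tool(mm) to (g,z=120)',Rm.T@(np.array([*g,120])-p), 'turn z',-(psi-rpy[2]))
E
```

```text
head30 [548.2 240.4  29.2] [548.1 239.9  30. ] [548.8 240.4  30. ]
foot29 [381.1 228.   28.1] [381.2 227.8  29. ] [382.  227.8  29. ]
nose167 [529.2 -56.  170.7] [529.4 -55.  167. ] [525.5 -57.  167. ]
len 167.30991500460811 psi 0.07377114260621774
handle [443.73473444 232.4084411 ]
[181.32440487 492.57647193 245.52456984] [-3.14116266e+00 -6.51909836e-05  2.78879593e+00] shift tool(mm) to (g,z=120) [-336.15087454 -153.42134666  125.56863821] turn z 2.715024790161832
```

```bash
python3 -m pendant '[[[-0.034,-0.015,0],[0,0,0.12],0.09],[[-0.068,-0.03,0],[0,0,0.24],0.09],[[-0.102,-0.045,0],[0,0,0.36],0.09],[[-0.136,-0.062,0],[0,0,0.48],0.09],[[-0.17,-0.078,0],[0,0,0.6],0.09],[[-0.204,-0.093,0],[0,0,0.72],0.09],[[-0.238,-0.108,0],[0,0,0.84],0.09],[[-0.272,-0.123,0],[0,0,0.96],0.09],[[-0.304,-0.139,0],[0,0,1.08],0.09],[[-0.336,-0.153,0],[0,0,1.2],0.09]]'
python3 -m pendant '[[[0,0,0],[0,0,1.515],0.09],[[0,0,0],[0,0,1.515],0.09],[[0,0,0],[0,0,1.515],0.09],[[0,0,0],[0,0,1.515],0.09],[[0,0,0],[0,0,1.515],0.09],[[0,0,0.01],[0,0,1.515],0.09],[[0,0,0.03],[0,0,1.515],0.09],[[0,0,0.05],[0,0,1.515],0.09],[[0,0,0.07],[0,0,1.515],0.09],[[0,0,0.1],[0,0,1.515],0.09]]'
python3 - <<'E'
from h import *
p,r,Rm,o=gp(); print(p,r,o['joint_positions'],Rm.T@(np.array([443.7,232.4,24])-p),r[2]-.074)
E
```

```text
time: 1.13
tool_pos: [444.8, 231.3, 404.8]
tcp_rot: [3.141, -0.0, 1.583]
contact_force: [-0.1, 0.6, 0.4]
grip_width: 89.8
time: 1.97
tool_pos: [444.3, 233.2, 305.3]
tcp_rot: [-3.141, -0.004, 0.333]
contact_force: [0.4, 1.1, -0.6]
grip_width: 89.9
[444.899224   233.42669722 146.34341441] [-3.14148701 -0.00407384  0.33263025] [3.30464835e-01 4.05576275e-01 1.73054295e+00 1.35902543e-04
 1.00139983e+00 1.56855766e+00] [ -1.96713217   0.59176128 122.33635398] 0.25863024920796535
```

```bash
python3 -m pendant '[[[-0.001,0,0.02],[0,0,0.12],0.07],[[-0.001,0,0.04],[0,0,0.24],0.07],[[-0.002,0.001,0.06],[0,0,0.259],0.07],[[-0.002,0.001,0.06],[0,0,0.259],0.07]]'
python3 - <<'E'
from h import *
p,r,Rm,o=gp(); print(p,r,Rm.T@(np.array([443.7,232.4,24])-p),r[2]-.074,o['grip_width'])
S=cam('side'); save(S,'s2.png')
E
```

```text
time: 2.3
tool_pos: [441.1, 230.9, 241.5]
tcp_rot: [3.14, 0.007, 0.079]
contact_force: [-0.8, -0.2, -0.7]
grip_width: 71.1
[440.01117361 230.51106429  82.46611452] [3.13991471 0.00669073 0.07902509] [ 4.21752476 -1.68988942 58.43645116] 0.005025089986095813 71.06536688499591
```

```bash
python3 -m pendant '[[[0.002,0,0.02],[0,0,0],0.06],[[0.002,0,0.04],[0,0,0],0.06],[[0.002,0,0.058],[0,0,0],0.06],[[0.002,0,0.058],[0,0,0],0.06]]'
python3 - <<'E'
from h import *
p,r,Rm,o=gp(); print(p,r,Rm.T@(np.array([443.7,232.4,24])-p),r[2]-.074,o['grip_width'],o['contact_force'])
E
```

```text
time: 2.68
tool_pos: [443.9, 231.4, 185.5]
tcp_rot: [3.141, 0.003, 0.081]
contact_force: [-0.8, -1.2, 0.5]
grip_width: 60.0
[443.40926694 231.2760318   26.45236373] [3.14090997e+00 3.01121303e-03 8.08659991e-02] [ 0.38795762 -1.09848357  2.45045728] 0.006865999070995457 59.96199034811686 [-0.7654315  -1.24187507  0.5459668 ]
```

```bash
python3 -m pendant '[[[0,-0.001,0.003],[0,0,-0.005],0.05],[[0,-0.001,0.003],[0,0,-0.005],0.0],[[0,-0.001,0.003],[0,0,-0.005],0.0],[[0,-0.001,0.003],[0,0,-0.005],0.0],[[0,-0.001,0.003],[0,0,-0.005],0.0],[[0,-0.001,0.003],[0,0,-0.005],0.0],[[0,-0.001,0.003],[0,0,-0.005],0.0],[[0,-0.001,0.003],[0,0,-0.005],0.0]]'
python3 -m pendant '[[[0,0,-0.005],[0,0,0],0],[[0,0,-0.02],[0,0,0],0],[[0,0,-0.05],[0,0,0],0],[[0,0,-0.09],[0,0,0],0],[[0,0,-0.13],[0,0,0],0],[[0,0,-0.17],[0,0,0],0],[[0,0,-0.17],[0,0,0],0],[[0,0,-0.17],[0,0,0],0]]'
python3 - <<'E'
from h import *
p,r,Rm,o=gp(); print(p,r,o['grip_width'],o['contact_force'],o['moment'])
T=cam('top');S=cam('side')
a=proj(T,[p[0]+105,p[1]+8,p[2]+5]).astype(int);b=proj(S,[p[0]+105,p[1]+8,p[2]+5]).astype(int);print(a,b)
c=lambda C,a:cv2.resize(C[0][a[1]-45:a[1]+55,a[0]-45:a[0]+45],None,fx=4,fy=4,interpolation=cv2.INTER_CUBIC)
save((np.hstack([c(T,a),c(S,b)]),),'z2.png')
E
```

```text
time: 3.35
tool_pos: [444.3, 232.6, 184.0]
tcp_rot: [-3.141, -0.0, 0.084]
contact_force: [0.1, -0.4, 2.9]
grip_width: 16.1
time: 4.02
tool_pos: [444.2, 232.6, 355.7]
tcp_rot: [-3.14, -0.004, 0.085]
contact_force: [-0.8, -0.2, -3.6]
grip_width: 15.7
[444.82608731 232.84397547 196.73829297] [-3.14044728 -0.00420833  0.08494238] 15.717773301511924 [-0.77693471 -0.23320141 -3.6212566 ] [-0.06386475  0.31604917  0.03380175]
[179 200] [456 191]
```

View pics/z2.png

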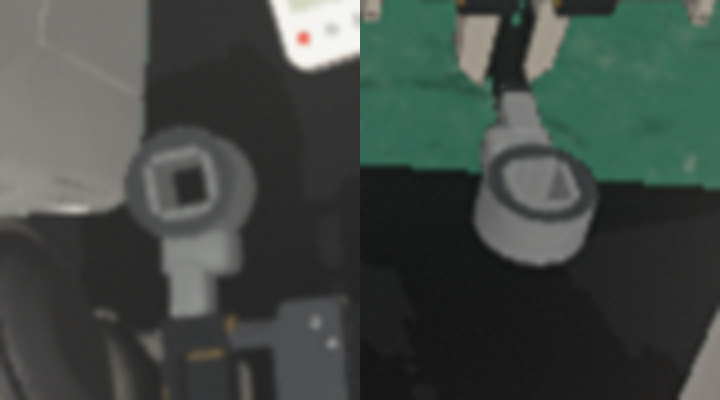

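The wrench is held level. The head-top centre is at (179.3,200.5) in the top view and (456,191.8) in the side view. I'll compare that with the kinematics, and use the column nuts as a second estimate of the press centre.

```bash
python3 - <<'E'
from h import *
T=cam('top');S=cam('side')
p,r,Rm,o=gp()
print('kin head top',p+[105*np.cos(r[2]),105*np.sin(r[2]),5], 'tri',tri(T,(179.25,200.5),S,(456,191.75)),ray(T,(179.25,200.5),p[2]+5),ray(S,(456,191.75),p[2]+5))
for C,a,b in((T,(303.6,218.5),(355.5,203.8)),(S,(335,196.6),(281.6,202.9))):
    A=ray(C,a,128);B=ray(C,b,128);d=A-B;print('nuts',A,B,'mid',(A+B)/2,np.linalg.norm(d),'yaw',np.arctan2(-d[0],d[1]))
E
```

```text
kin head top [547.56041456 241.01514582 197.72767979] tri [550.20004663 239.9315268  201.46405401] [550.66617541 242.85281731 197.72767979] [546.81051227 240.05150766 197.72767979]
nuts [515.4938745    0.78430009 128.        ] [ 545.01460086 -111.34999334  128.        ] mid [530.25423768 -55.28284663 128.        ] 115.9550475362117 yaw 0.2574213087395345
nuts [5.16532506e+02 3.29636719e-01 1.28000000e+02] [ 545.89675857 -111.3487154   128.        ] mid [531.21463247 -55.50953934 128.        ] 115.47429860479089 yaw 0.2571161216740776
```

```bash
python3 -m pendant '[[[-0.002,0.02,-0.015],[0,0,0],0],[[-0.005,0.055,-0.02],[0,0,-0.04],0],[[-0.009,0.09,-0.02],[0,0,-0.09],0],[[-0.013,0.126,-0.02],[0,0,-0.14],0],[[-0.017,0.162,-0.02],[0,0,-0.19],0],[[-0.02,0.198,-0.02],[0,0,-0.24],0],[[-0.024,0.234,-0.02],[0,0,-0.3],0],[[-0.028,0.27,-0.02],[0,0,-0.35],0],[[-0.032,0.306,-0.02],[0,0,-0.4],0],[[-0.035,0.33,-0.02],[0,0,-0.415],0]]'
python3 -m pendant '[[[0,0.006,0],[0,0,0],0],[[0,0.006,0],[0,0,0],0],[[0,0.006,0],[0,0,0],0],[[0,0.006,0],[0,0,0],0]]'
cat >> h.py <<'E'
PC=np.array([530.3,-55.3])
def rep():
    p,r,Rm,o=gp(); psi=r[2]; g=PC-105*np.array([np.cos(psi),np.sin(psi)])
    d=Rm.T@np.array([g[0]-p[0],g[1]-p[1],0])
    print('t',o['time'],'g',p.round(1),'psi',round(psi,3),'tilt',(np.array(r[:2])).round(3),'headz',round(p[2]-25,1),'need tool xy',d[:2].round(1),'F',(Rm.T@o['contact_force']).round(2),'M',(Rm.T@o['moment']).round(2),'j',o['joint_positions'].round(2)[[0,5]],'w',round(o['grip_width'],1))
E
python3 -c "
from h import *
rep()
T=cam('top');S=cam('side')
a=proj(T,[530,-55,180]).astype(int);b=proj(S,[530,-55,175]).astype(int);print(a,b)
c=lambda C,a:cv2.resize(C[0][a[1]-45:a[1]+45,a[0]-45:a[0]+45],None,fx=4,fy=4,interpolation=cv2.INTER_CUBIC)
save((np.hstack([c(T,a),c(S,b)]),),'z3.png')"
```

```text
time: 5.05
tool_pos: [436.8, -102.0, 372.2]
tcp_rot: [-3.14, 0.002, 0.501]
contact_force: [0.5, 0.3, -2.6]
grip_width: 16.0
time: 5.38
tool_pos: [440.0, -103.5, 373.0]
tcp_rot: [-3.14, 0.001, 0.501]
contact_force: [0.4, 0.3, -3.6]
grip_width: 15.4
t 5.3833 g [ 439.8 -103.3  214. ] psi 0.501 tilt [-3.14e+00  1.00e-03] headz 189.0 need tool xy [-2.5  1.3] F [ 0.49 -0.09  3.56] M [ 0.02 -0.39 -0.01] j [-0.4   0.67] w 15.4
[330 208] [308 183]
```

View pics/z3.png

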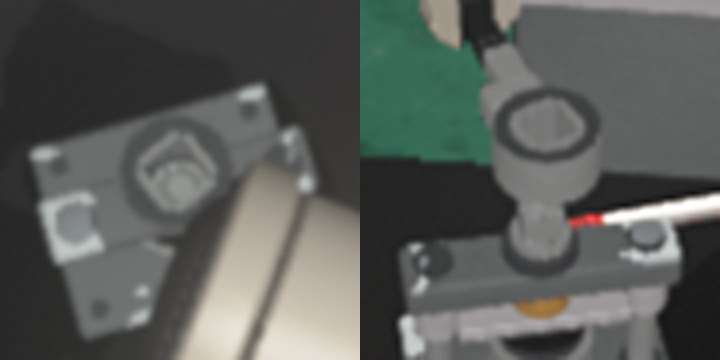

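The ring hangs over the nose. Head-top centre is at about (329.0,206.0) in the top view and (309.2,169.2) in the side view.

```bash
python3 -c "
from h import *
T=cam('top');S=cam('side')
print(ray(T,(329,206),219),ray(S,(309.25,169.25),219),tri(T,(329,206),S,(309.25,169.25)));rep()"
```

```text
[531.88493691 -51.81067928 219.        ] [532.88822393 -53.62848692 219.        ] [532.05097438 -52.99693942 218.2302236 ]
t 5.5833 g [ 440.1 -103.5  214.7] psi 0.501 tilt [-3.141  0.   ] headz 189.7 need tool xy [-2.8  1.1] F [-0.07 -0.26  2.45] M [-0.07 -0.35 -0.  ] j [-0.4   0.67] w 15.7
```

```bash
python3 -m pendant '[[[-0.003,0.001,0],[0,0,0],0],[[-0.003,0.001,0.01],[0,0,0],0],[[-0.003,0.001,0.02],[0,0,0],0],[[-0.003,0.001,0.024],[0,0,0],0],[[-0.003,0.001,0.026],[0,0,0],0],[[-0.003,0.001,0.028],[0,0,0],0],[[-0.003,0.001,0.029],[0,0,0],0]]'
python3 -c "
from h import *
rep()"
```

```text
time: 6.17
tool_pos: [438.1, -106.8, 344.8]
tcp_rot: [3.141, -0.0, 0.5]
contact_force: [-0.4, -0.2, -2.2]
grip_width: 15.6
t 6.1667 g [ 438.1 -106.8  185.8] psi 0.5 tilt [ 3.141 -0.   ] headz 160.8 need tool xy [ 0.6 -1. ] F [-0.42 -0.02  2.21] M [ 0.02 -0.43  0.  ] j [-0.41  0.66] w 15.6
```

```bash
python3 -m pendant '[[[0,-0.001,0.001],[0,0,0],0],[[0,-0.001,0.002],[0,0,0],0],[[0,-0.001,0.002],[0,0,0],0]]'
python3 -c "
from h import *
rep()"
python3 -m pendant '[[[0,0,0.001],[0,0,0],0],[[0,0,0.002],[0,0,0],0],[[0,0,0.002],[0,0,0],0]]'
python3 -c "
from h import *
rep()"
```

```text
time: 6.42
tool_pos: [437.6, -106.0, 343.0]
tcp_rot: [3.141, -0.001, 0.5]
contact_force: [-0.8, 0.8, -0.4]
grip_width: 15.4
t 6.4167 g [ 437.7 -106.   184. ] psi 0.5 tilt [ 3.141e+00 -1.000e-03] headz 159.0 need tool xy [ 0.6 -0.1] F [-0.34 -1.06  0.42] M [-0.01 -0.25 -0.  ] j [-0.41  0.66] w 15.4
time: 6.67
tool_pos: [437.5, -106.1, 341.1]
tcp_rot: [3.141, -0.001, 0.5]
contact_force: [-3.1, -1.1, 4.4]
grip_width: 15.6
t 6.6667 g [ 437.7 -106.1  182.1] psi 0.5 tilt [ 3.141e+00 -1.000e-03] headz 157.1 need tool xy [ 0.7 -0.2] F [-3.26 -0.53 -4.36] M [ 0.04 -0.23 -0.06] j [-0.41  0.66] w 15.6
```

```bash
python3 -m pendant '[[[-0.0003,-0.0063,-0.0005],[0,0,0.06],0],[[0.0003,-0.0126,-0.0005],[0,0,0.12],0],[[0.0012,-0.0188,-0.0005],[0,0,0.18],0],[[0.0025,-0.025,-0.0005],[0,0,0.24],0]]'
python3 -c "
from h import *
rep()"
python3 -m pendant '[[[0.0002,-0.0063,0],[0,0,0.06],0],[[0.0008,-0.0126,0],[0,0,0.12],0]]'
python3 -c "
from h import *
rep()"
```

```text
time: 7.0
tool_pos: [428.0, -82.6, 341.6]
tcp_rot: [3.141, -0.002, 0.256]
contact_force: [-0.1, -0.1, -4.7]
grip_width: 16.0
t 7.0 g [428.3 -82.7 182.6] psi 0.256 tilt [ 3.141e+00 -2.000e-03] headz 157.6 need tool xy [ 0.6 -0.6] F [-0.12  0.11  4.66] M [-0.01 -0.62 -0.  ] j [-0.37  0.95] w 16.0
time: 7.17
tool_pos: [425.0, -70.0, 340.9]
tcp_rot: [-3.141, 0.001, 0.137]
contact_force: [0.0, 0.3, -3.0]
grip_width: 15.8
t 7.1667 g [424.9 -69.9 181.9] psi 0.137 tilt [-3.141e+00  1.000e-03] headz 156.9 need tool xy [ 1.4 -0.1] F [ 0.08 -0.32  2.99] M [-0.01 -0.37  0.05] j [-0.34  1.09] w 15.8
```

```bash
python3 -m pendant '[[[0.0007,0,0.002],[0,0,0],0],[[0.0007,0,0.004],[0,0,0],0],[[0.0007,0,0.005],[0,0,0],0],[[0.0007,0,0.005],[0,0,0],0]]'
python3 -c "
from h import *
rep()"
python3 -m pendant '[[[0,0,0.002],[0,0,0],0],[[0,0,0.004],[0,0,0],0],[[0,0,0.004],[0,0,0],0]]'
python3 -c "
from h import *
rep()"
```

```text
time: 7.5
tool_pos: [426.0, -70.5, 335.7]
tcp_rot: [-3.141, 0.001, 0.141]
contact_force: [-0.1, -0.2, -3.1]
grip_width: 15.8
t 7.5 g [425.8 -70.5 176.7] psi 0.141 tilt [-3.141e+00  1.000e-03] headz 151.7 need tool xy [ 0.6 -0.4] F [-0.09  0.19  3.12] M [ 0.   -0.47 -0.  ] j [-0.34  1.09] w 15.8
time: 7.75
tool_pos: [425.9, -70.4, 331.7]
tcp_rot: [-3.141, 0.001, 0.14]
contact_force: [-0.1, -0.2, -3.2]
grip_width: 15.5
t 7.75 g [425.7 -70.4 172.7] psi 0.14 tilt [-3.141e+00  1.000e-03] headz 147.7 need tool xy [ 0.6 -0.3] F [-0.13  0.18  3.24] M [-0.04 -0.43  0.03] j [-0.34  1.09] w 15.5
```

It has dropped over the square and goes down freely. I'll lower it to the shoulder.

```bash
python3 -m pendant '[[[0,0,0.002],[0,0,0],0],[[0,0,0.004],[0,0,0],0],[[0,0,0.006],[0,0,0],0],[[0,0,0.006],[0,0,0],0]]'
python3 -c "
from h import *
rep()"
python3 -m pendant '[[[0,0,0.001],[0,0,0],0],[[0,0,0.001],[0,0,0],0],[[0,0,0.001],[0,0,0],0]]'
python3 -c "
from h import *
rep()"
```

```text
time: 8.08
tool_pos: [425.8, -70.3, 325.8]
tcp_rot: [-3.141, 0.001, 0.14]
contact_force: [-0.3, -0.1, -2.7]
grip_width: 15.7
t 8.0833 g [425.7 -70.2 166.8] psi 0.14 tilt [-3.141e+00  1.000e-03] headz 141.8 need tool xy [ 0.6 -0.2] F [-0.29  0.11  2.74] M [-0.   -0.41  0.04] j [-0.34  1.09] w 15.7
time: 8.33
tool_pos: [426.0, -70.3, 325.2]
tcp_rot: [-3.142, -0.0, 0.14]
contact_force: [-1.0, -0.2, -2.0]
grip_width: 15.6
t 8.3333 g [426.  -70.3 166.2] psi 0.14 tilt [-3.142 -0.   ] headz 141.2 need tool xy [ 0.4 -0.3] F [-1.06  0.06  2.03] M [-0.01 -0.4   0.06] j [-0.34  1.09] w 15.6
```

```bash
python3 -m pendant '[[[0.0003,-0.0084,0],[0,0,0.08],0],[[0.0013,-0.0167,0],[0,0,0.16],0],[[0.003,-0.025,0],[0,0,0.24],0],[[0.0053,-0.033,0],[0,0,0.32],0]]'
python3 -c "
from h import *
rep()"
python3 -m pendant '[[[0.0003,-0.0084,0],[0,0,0.08],0],[[0.0013,-0.0167,0],[0,0,0.16],0],[[0.003,-0.025,0],[0,0,0.24],0],[[0.0053,-0.033,0],[0,0,0.32],0]]'
python3 -c "
from h import *
rep()"
python3 -m pendant '[[[0.0003,-0.0084,0],[0,0,0.08],0],[[0.0013,-0.0167,0],[0,0,0.16],0],[[0.003,-0.025,0],[0,0,0.24],0],[[0.0053,-0.033,0],[0,0,0.32],0]]'
python3 -c "
from h import *
rep()"
```

```text
time: 8.67
tool_pos: [426.5, -36.9, 325.3]
tcp_rot: [3.14, -0.0, -0.184]
contact_force: [0.1, -3.0, -2.9]
grip_width: 15.6
t 8.6667 g [426.6 -37.1 166.3] psi -0.184 tilt [ 3.14 -0.  ] headz 141.3 need tool xy [ 0.3 -1.1] F [0.66 2.97 2.9 ] M [-0.67 -0.23 -0.08] j [-0.27  1.49] w 15.6
time: 9.0
tool_pos: [437.8, -5.3, 325.3]
tcp_rot: [3.141, -0.0, -0.504]
contact_force: [-0.1, -3.6, -3.5]
grip_width: 15.5
t 9.0 g [437.7  -5.5 166.3] psi -0.504 tilt [ 3.141 -0.   ] headz 141.3 need tool xy [ 0.1 -1. ] F [1.66 3.21 3.51] M [-0.56 -0.07 -0.13] j [-0.19  1.89] w 15.5
time: 9.33
tool_pos: [458.3, 21.1, 325.2]
tcp_rot: [3.141, -0.0, -0.824]
contact_force: [-0.1, -3.1, -3.1]
grip_width: 15.5
t 9.3333 g [458.2  21.  166.2] psi -0.824 tilt [ 3.141 -0.   ] headz 141.2 need tool xy [-0. -1.] F [2.2  2.24 3.1 ] M [-0.53  0.02 -0.15] j [-0.12  2.27] w 15.5
```

```bash
python3 -m pendant '[[[0.0003,-0.0084,0],[0,0,0.08],0],[[0.0013,-0.0167,0],[0,0,0.16],0],[[0.003,-0.025,0],[0,0,0.24],0],[[0.0053,-0.033,0],[0,0,0.32],0],[[0.0083,-0.0409,0],[0,0,0.4],0]]'
python3 -c "
from h import *
rep()"
```

```text
time: 9.75
tool_pos: [493.9, 43.0, 325.1]
tcp_rot: [3.141, -0.0, -1.223]
contact_force: [-1.4, -1.9, -3.3]
grip_width: 15.5
t 9.75 g [493.7  43.  166.1] psi -1.223 tilt [ 3.141 -0.   ] headz 141.1 need tool xy [-0.2 -0.9] F [1.37 1.94 3.33] M [-0.42  0.03 -0.25] j [-0.07  2.73] w 15.5
```

```bash
python3 -m pendant '[[[0.0005,0.0105,0],[0,0,-0.1],0],[[0.0021,0.0209,0],[0,0,-0.2],0],[[0.0047,0.031,0],[0,0,-0.3],0],[[0.0083,0.0409,0],[0,0,-0.4],0],[[0.0129,0.0503,0],[0,0,-0.5],0],[[0.0183,0.0593,0],[0,0,-0.6],0],[[0.0247,0.0676,0],[0,0,-0.7],0],[[0.0318,0.0753,0],[0,0,-0.8],0],[[0.0397,0.0822,0],[0,0,-0.9],0],[[0.0483,0.0884,0],[0,0,-1.0],0]]'
python3 -c "
from h import *
rep()"
python3 -m pendant '[[[0.0005,0.0105,0],[0,0,-0.1],0],[[0.0021,0.0209,0],[0,0,-0.2],0],[[0.0047,0.031,0],[0,0,-0.3],0],[[0.0083,0.0409,0],[0,0,-0.4],0],[[0.0129,0.0503,0],[0,0,-0.5],0],[[0.0183,0.0593,0],[0,0,-0.6],0],[[0.0247,0.0676,0],[0,0,-0.7],0],[[0.0318,0.0753,0],[0,0,-0.8],0],[[0.0397,0.0822,0],[0,0,-0.9],0],[[0.0483,0.0884,0],[0,0,-1.0],0]]'
python3 -c "
from h import *
rep()"
python3 -m pendant '[[[0.0005,0.0105,0],[0,0,-0.1],0],[[0.0021,0.0209,0],[0,0,-0.2],0],[[0.0047,0.031,0],[0,0,-0.3],0],[[0.0083,0.0409,0],[0,0,-0.4],0],[[0.0129,0.0503,0],[0,0,-0.5],0],[[0.0129,0.0503,0],[0,0,-0.5],0]]'
python3 -c "
from h import *
rep()"
```

```text
time: 10.58
tool_pos: [427.2, -33.3, 325.4]
tcp_rot: [-3.141, -0.001, -0.215]
contact_force: [1.0, -0.8, -3.3]
grip_width: 15.4
t 10.5833 g [427.3 -33.3 166.4] psi -0.215 tilt [-3.141e+00 -1.000e-03] headz 141.4 need tool xy [ 0.3 -0.5] F [1.16 0.58 3.32] M [-0.09 -0.12 -0.01] j [-0.26  1.53] w 15.4
time: 11.42
tool_pos: [455.4, -130.4, 325.4]
tcp_rot: [3.141, 0.0, 0.784]
contact_force: [0.3, -0.3, -2.6]
grip_width: 16.0
t 11.4167 g [ 455.5 -130.5  166.4] psi 0.784 tilt [3.141 0.   ] headz 141.4 need tool xy [ 1.1 -0.4] F [0.05 0.43 2.63] M [-0.08 -0.35  0.04] j [-0.44  0.35] w 16.0
time: 11.92
tool_pos: [500.8, -157.2, 325.2]
tcp_rot: [3.14, 0.001, 1.283]
contact_force: [-1.9, -2.6, -3.6]
grip_width: 16.1
t 11.9167 g [ 500.9 -157.3  166.2] psi 1.283 tilt [3.14e+00 1.00e-03] headz 141.2 need tool xy [ 1.2 -0.8] F [-3.07 -1.13  3.56] M [ 0.21 -0.72 -0.05] j [-0.45 -0.16] w 16.1
```

```bash
cat > chk.py <<'E'
import sys
from h import *
p,r,Rm,o=gp(); F=Rm.T@o['contact_force']; M=Rm.T@o['moment']; t=0.105*F[1]-M[2]
g=PC-105*np.array([np.cos(r[2]),np.sin(r[2])]); d=Rm.T@np.array([g[0]-p[0],g[1]-p[1],0])
print('psi %.3f Fx %.1f Fy %.2f Fz %.1f Mz %.2f tau %.2f  headz %.1f dxy %.1f %.1f'%(r[2],F[0],F[1],F[2],M[2],t,p[2]-25,d[0],d[1]))
sys.exit(1 if t>float(sys.argv[1]) else 0)
E
python3 -m pendant '[[[0.001,0,0],[0,0,0],0],[[0.0012,-0.0063,0],[0,0,0.06],0],[[0.0018,-0.0126,0],[0,0,0.12],0],[[0.0027,-0.0188,0],[0,0,0.18],0],[[0.004,-0.025,0],[0,0,0.24],0]]' >/dev/null; python3 chk.py 0.6 && 
python3 -m pendant '[[[0.0001,-0.0042,0],[0,0,0.04],0],[[0.0003,-0.0084,0],[0,0,0.08],0],[[0.0008,-0.0126,0],[0,0,0.12],0]]' >/dev/null && python3 chk.py 0.6 &&
python3 -m pendant '[[[0.0001,-0.0042,0],[0,0,0.04],0],[[0.0003,-0.0084,0],[0,0,0.08],0]]' >/dev/null && python3 chk.py 0.6 &&
python3 -m pendant '[[[0.0001,-0.0042,0],[0,0,0.04],0],[[0.0003,-0.0084,0],[0,0,0.08],0]]' >/dev/null && python3 chk.py 0.6 &&
python3 -m pendant '[[[0.0001,-0.0042,0],[0,0,0.04],0],[[0.0003,-0.0084,0],[0,0,0.08],0]]' >/dev/null && python3 chk.py 0.6 &&
python3 -m pendant '[[[0.0001,-0.0042,0],[0,0,0.04],0],[[0.0003,-0.0084,0],[0,0,0.08],0]]' >/dev/null && python3 chk.py 0.6 &&
python3 -m pendant '[[[0.0001,-0.0042,0],[0,0,0.04],0],[[0.0003,-0.0084,0],[0,0,0.08],0]]' >/dev/null && python3 chk.py 0.6 &&
python3 -m pendant '[[[0.0001,-0.0042,0],[0,0,0.04],0],[[0.0003,-0.0084,0],[0,0,0.08],0]]' >/dev/null && python3 chk.py 0.6
```

```text
psi 1.033 Fx -0.4 Fy 0.95 Fz 3.4 Mz 0.08 tau 0.02  headz 141.2 dxy -0.2 0.6
psi 0.914 Fx -2.3 Fy 1.63 Fz 3.0 Mz 0.10 tau 0.07  headz 141.3 dxy -0.2 0.6
psi 0.834 Fx -4.1 Fy 3.04 Fz 2.4 Mz 0.17 tau 0.15  headz 141.4 dxy 0.4 0.3
psi 0.754 Fx -4.6 Fy 4.92 Fz 1.5 Mz 0.16 tau 0.35  headz 141.5 dxy 0.9 -0.1
psi 0.674 Fx -3.2 Fy 5.13 Fz 3.1 Mz 0.09 tau 0.45  headz 141.6 dxy 0.9 -0.5
psi 0.594 Fx -3.1 Fy 5.54 Fz 4.3 Mz 0.14 tau 0.45  headz 141.6 dxy 0.8 -0.4
psi 0.514 Fx -2.0 Fy 5.98 Fz 3.9 Mz 0.15 tau 0.48  headz 141.5 dxy 0.8 -0.4
psi 0.434 Fx -1.1 Fy 5.20 Fz 3.1 Mz 0.16 tau 0.39  headz 141.5 dxy 0.7 -0.4
```

```bash

python3 -m pendant '[[[0.0001,-0.0042,0],[0,0,0.04],0],[[0.0003,-0.0084,0],[0,0,0.08],0]]' >/dev/null && python3 chk.py 0.58 &&
python3 -m pendant '[[[0.0001,-0.0042,0],[0,0,0.04],0],[[0.0003,-0.0084,0],[0,0,0.08],0]]' >/dev/null && python3 chk.py 0.58 &&
python3 -m pendant '[[[0.0001,-0.0042,0],[0,0,0.04],0],[[0.0003,-0.0084,0],[0,0,0.08],0]]' >/dev/null && python3 chk.py 0.58 &&
python3 -m pendant '[[[0.0001,-0.0042,0],[0,0,0.04],0],[[0.0003,-0.0084,0],[0,0,0.08],0]]' >/dev/null && python3 chk.py 0.58 &&
python3 -m pendant '[[[0.0001,-0.0042,0],[0,0,0.04],0],[[0.0003,-0.0084,0],[0,0,0.08],0]]' >/dev/null && python3 chk.py 0.58 &&
python3 -m pendant '[[[0.0001,-0.0042,0],[0,0,0.04],0],[[0.0003,-0.0084,0],[0,0,0.08],0]]' >/dev/null && python3 chk.py 0.58 &&
python3 -m pendant '[[[0.0001,-0.0042,0],[0,0,0.04],0],[[0.0003,-0.0084,0],[0,0,0.08],0]]' >/dev/null && python3 chk.py 0.58 &&
python3 -m pendant '[[[0.0001,-0.0042,0],[0,0,0.04],0],[[0.0003,-0.0084,0],[0,0,0.08],0]]' >/dev/null && python3 chk.py 0.58 &&
python3 -m pendant '[[[0.0001,-0.0042,0],[0,0,0.04],0],[[0.0003,-0.0084,0],[0,0,0.08],0]]' >/dev/null && python3 chk.py 0.58 &&
python3 -m pendant '[[[0.0001,-0.0042,0],[0,0,0.04],0],[[0.0003,-0.0084,0],[0,0,0.08],0]]' >/dev/null && python3 chk.py 0.58
```

```text
psi 0.354 Fx -0.2 Fy 5.03 Fz 3.3 Mz 0.15 tau 0.38  headz 141.5 dxy 0.7 -0.4
psi 0.274 Fx -0.4 Fy 4.88 Fz 5.0 Mz 0.12 tau 0.39  headz 141.5 dxy 0.6 -0.4
psi 0.194 Fx 1.7 Fy 4.73 Fz 3.9 Mz 0.10 tau 0.40  headz 141.5 dxy 0.6 -0.4
psi 0.114 Fx 2.0 Fy 5.59 Fz 3.4 Mz 0.03 tau 0.56  headz 141.5 dxy 0.6 -0.5
psi 0.034 Fx 2.5 Fy 4.18 Fz 4.0 Mz 0.14 tau 0.30  headz 141.5 dxy 0.5 -0.5
psi -0.046 Fx 3.6 Fy 4.77 Fz 5.0 Mz 0.06 tau 0.45  headz 141.5 dxy 0.5 -0.5
psi -0.126 Fx 3.4 Fy 5.39 Fz 5.0 Mz 0.07 tau 0.50  headz 141.5 dxy 0.4 -0.6
psi -0.206 Fx 5.2 Fy 4.64 Fz 5.0 Mz 0.04 tau 0.45  headz 141.5 dxy 0.4 -0.6
psi -0.286 Fx 5.6 Fy 4.61 Fz 5.3 Mz 0.01 tau 0.47  headz 141.5 dxy 0.3 -0.7
psi -0.366 Fx 6.0 Fy 4.06 Fz 4.7 Mz 0.01 tau 0.41  headz 141.5 dxy 0.3 -0.7
```

```bash

python3 -m pendant '[[[0.0007,-0.0042,0],[0,0,0.04],0],[[0.0015,-0.0084,0],[0,0,0.08],0]]' >/dev/null && python3 chk.py 0.58 &&
python3 -m pendant '[[[0.0001,-0.0042,0],[0,0,0.04],0],[[0.0003,-0.0063,0],[0,0,0.06],0]]' >/dev/null && python3 chk.py 0.58 &&
python3 -m pendant '[[[0.0001,-0.0042,0],[0,0,0.04],0],[[0.0003,-0.0063,0],[0,0,0.06],0]]' >/dev/null && python3 chk.py 0.58 &&
python3 -m pendant '[[[0.0001,-0.0042,0],[0,0,0.04],0],[[0.0003,-0.0063,0],[0,0,0.06],0]]' >/dev/null && python3 chk.py 0.58 &&
python3 -m pendant '[[[0.0001,-0.0042,0],[0,0,0.04],0],[[0.0003,-0.0063,0],[0,0,0.06],0]]' >/dev/null && python3 chk.py 0.58 &&
python3 -m pendant '[[[0.0001,-0.0042,0],[0,0,0.04],0],[[0.0003,-0.0063,0],[0,0,0.06],0]]' >/dev/null && python3 chk.py 0.58 &&
python3 -m pendant '[[[0.0001,-0.0042,0],[0,0,0.04],0],[[0.0003,-0.0063,0],[0,0,0.06],0]]' >/dev/null && python3 chk.py 0.58 &&
python3 -m pendant '[[[0.0001,-0.0042,0],[0,0,0.04],0],[[0.0003,-0.0063,0],[0,0,0.06],0]]' >/dev/null && python3 chk.py 0.58
```

```text
psi -0.446 Fx 0.7 Fy 3.44 Fz 3.6 Mz -0.04 tau 0.41  headz 141.3 dxy 0.1 -0.8
psi -0.505 Fx 1.9 Fy 4.83 Fz 3.6 Mz 0.04 tau 0.47  headz 141.2 dxy 0.1 -0.6
psi -0.564 Fx 0.6 Fy 5.64 Fz 2.8 Mz 0.01 tau 0.58  headz 141.2 dxy 0.1 -0.6
```

```bash

python3 -m pendant '[[[0,-0.0021,0],[0,0,0.02],0],[[0.0001,-0.0042,0],[0,0,0.04],0]]' >/dev/null && python3 chk.py 0.68 &&
python3 -m pendant '[[[0,-0.0021,0],[0,0,0.02],0],[[0.0001,-0.0042,0],[0,0,0.04],0]]' >/dev/null && python3 chk.py 0.68 &&
python3 -m pendant '[[[0,-0.0021,0],[0,0,0.02],0],[[0.0001,-0.0042,0],[0,0,0.04],0]]' >/dev/null && python3 chk.py 0.68 &&
python3 -m pendant '[[[0,-0.0021,0],[0,0,0.02],0],[[0.0001,-0.0042,0],[0,0,0.04],0]]' >/dev/null && python3 chk.py 0.68 &&
python3 -m pendant '[[[0,-0.0021,0],[0,0,0.02],0],[[0.0001,-0.0042,0],[0,0,0.04],0]]' >/dev/null && python3 chk.py 0.68 &&
python3 -m pendant '[[[0,-0.0021,0],[0,0,0.02],0],[[0.0001,-0.0042,0],[0,0,0.04],0]]' >/dev/null && python3 chk.py 0.68
```

```text
psi -0.602 Fx 1.6 Fy 5.71 Fz 1.7 Mz -0.02 tau 0.62  headz 141.1 dxy 0.1 -0.7
psi -0.642 Fx 2.4 Fy 6.40 Fz 3.5 Mz -0.09 tau 0.76  headz 141.1 dxy 0.1 -0.9
```

```bash

python3 -m pendant '[[[0,-0.001,0],[0,0,0.01],0],[[0,-0.0021,0],[0,0,0.02],0]]' >/dev/null && python3 chk.py 2
python3 -m pendant '[[[0,0,0],[0,0,0],0],[[0,0,0],[0,0,0],0]]' >/dev/null && python3 chk.py 2
python3 -m pendant '[[[0,0,0],[0,0,0],0]]' >/dev/null && python3 chk.py 2
python3 -c "
from h import *
S=cam('side');T=cam('top')
c=lambda C,u,v:cv2.resize(C[0][v:v+90,u:u+90],None,fx=4,fy=4,interpolation=cv2.INTER_CUBIC)
save((np.hstack([c(T,285,165),c(S,260,160)]),),'z4.png')"
```

```text
psi -0.662 Fx 3.4 Fy 7.87 Fz 2.4 Mz -0.09 tau 0.91  headz 141.1 dxy 0.1 -0.8
psi -0.661 Fx 2.4 Fy 6.39 Fz 1.8 Mz -0.05 tau 0.72  headz 141.1 dxy 0.1 -0.8
psi -0.661 Fx 2.0 Fy 6.87 Fz 2.1 Mz -0.08 tau 0.80  headz 141.1 dxy 0.1 -0.9
```

View pics/z4.png

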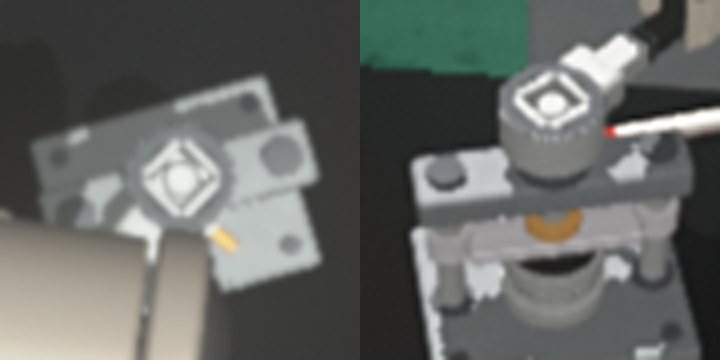

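The plate is down on the pad, and the stiffened handle holds τ≈0.8 Nm against about 0.42 when running. The ring is fully seated in both views. I'll swing back 0.6 rad to free it.

```bash

python3 -m pendant '[[[0.0005,0.0105,0],[0,0,-0.1],0],[[0.0021,0.0209,0],[0,0,-0.2],0],[[0.0047,0.031,0],[0,0,-0.3],0],[[0.0083,0.0409,0],[0,0,-0.4],0],[[0.0129,0.0503,0],[0,0,-0.5],0],[[0.0183,0.0593,0],[0,0,-0.6],0],[[0.0183,0.0593,0],[0,0,-0.6],0]]' >/dev/null; python3 chk.py 2
python3 -m pendant '[[[0,0,0],[0,0,0],0],[[0,0,0],[0,0,0],0]]' >/dev/null && python3 chk.py 2
```

```text
psi -0.059 Fx -0.9 Fy 0.29 Fz 2.9 Mz 0.07 tau -0.04  headz 141.2 dxy 0.2 -0.7
psi -0.064 Fx -0.5 Fy 1.02 Fz 3.6 Mz 0.20 tau -0.10  headz 141.2 dxy -0.1 0.1
```

Free (τ≈0). Lifting gently while checking the force.

```bash

python3 -m pendant '[[[0,0,-0.002],[0,0,0],0],[[0,0,-0.004],[0,0,0],0],[[0,0,-0.006],[0,0,0],0]]' >/dev/null; python3 chk.py 2
python3 -m pendant '[[[0,0,-0.004],[0,0,0],0],[[0,0,-0.008],[0,0,0],0],[[0,0,-0.008],[0,0,0],0]]' >/dev/null; python3 chk.py 2
```

```text
psi -0.061 Fx -0.9 Fy 1.85 Fz 3.4 Mz 0.25 tau -0.05  headz 147.3 dxy -0.2 0.3
psi -0.060 Fx -1.9 Fy 1.37 Fz 3.3 Mz 0.24 tau -0.09  headz 156.0 dxy -0.5 0.2
```

```bash

python3 -m pendant '[[[0,0,-0.01],[0,0,0],0],[[0,0,-0.02],[0,0,0],0],[[0,0,-0.035],[0,0,0],0],[[0,0,-0.05],[0,0,0],0],[[0,0,-0.05],[0,0,0],0]]' >/dev/null; python3 chk.py 2
python3 -m pendant '[[[0,-0.02,0],[0,0,0],0],[[0.001,-0.055,0],[0,0,-0.03],0],[[0.001,-0.09,0],[0,0,-0.06],0],[[0.001,-0.125,0],[0,0,-0.09],0],[[0.002,-0.16,0],[0,0,-0.12],0],[[0.002,-0.195,0],[0,0,-0.14],0],[[0.002,-0.23,0],[0,0,-0.14],0],[[0.002,-0.26,0],[0,0,-0.14],0],[[0.002,-0.282,0],[0,0,-0.14],0],[[0.002,-0.282,0],[0,0,-0.14],0]]' >/dev/null
python3 -c "
from h import *
rep()
S=cam('side');T=cam('top')
c=lambda C,u,v:cv2.resize(C[0][v:v+90,u:u+90],None,fx=4,fy=4,interpolation=cv2.INTER_CUBIC)
save((np.hstack([c(T,145,165),c(S,260,160)]),),'z5.png')"
```

```text
psi -0.060 Fx 0.3 Fy 0.03 Fz 2.3 Mz -0.00 tau 0.01  headz 208.0 dxy -2.4 0.0
t 19.1 g [444.7 236.4 229.4] psi 0.084 tilt [-3.139 -0.   ] headz 204.4 need tool xy [-44.1 297.8] F [ 0.06 -1.27  2.72] M [ 0.18 -0.37 -0.18] j [0.33 1.82] w 15.7
```

View pics/z5.png

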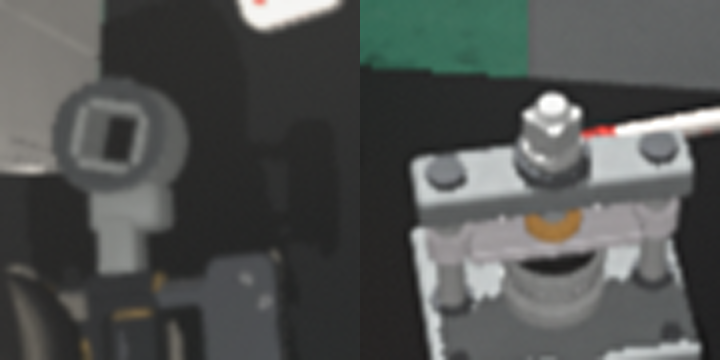

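The wrench is off the square and level in the grip, the square is clear, and the plate is down on the cell. Now I'll lower it at its old place.

```bash

python3 -m pendant '[[[0,0.002,0.03],[0,0,0],0],[[0,0.002,0.065],[0,0,0],0],[[0,0.002,0.1],[0,0,0],0],[[0,0.002,0.13],[0,0,0],0],[[0,0.002,0.16],[0,0,0],0],[[0,0.002,0.18],[0,0,0],0],[[0,0.002,0.19],[0,0,0],0],[[0,0.002,0.193],[0,0,0],0],[[0,0.002,0.193],[0,0,0],0]]' >/dev/null
python3 -c "
from h import *
rep()"
```

```text
t 19.95 g [445.3 229.8  37.2] psi 0.079 tilt [3.142 0.   ] headz 12.2 need tool xy [-42.7 290.9] F [0.82 0.78 2.21] M [ 0.   -0.42 -0.01] j [0.32 1.82] w 15.9
```

```bash

python3 -m pendant '[[[0,0,0.004],[0,0,0],0],[[0,0,0.008],[0,0,0],0],[[0,0,0.009],[0,0,0],0],[[0,0,0.009],[0,0,0],0]]' >/dev/null
python3 -c "
from h import *
rep()"
python3 -m pendant '[[[0,0,0.001],[0,0,0],0],[[0,0,0.002],[0,0,0],0],[[0,0,0.002],[0,0,0],0]]' >/dev/null
python3 -c "
from h import *
rep()"
```

```text
t 20.2833 g [445.3 230.5  28.6] psi 0.08 tilt [-3.141e+00 -1.000e-03] headz 3.6 need tool xy [-43.  291.7] F [0.11 0.8  2.94] M [-0.01 -0.38 -0.  ] j [0.32 1.82] w 15.6
t 20.5333 g [445.2 230.5  26.3] psi 0.08 tilt [-3.141 -0.   ] headz 1.3 need tool xy [-42.9 291.7] F [-0.18 -0.53  2.76] M [-0.   -0.36  0.02] j [0.32 1.82] w 15.5
```

```bash

python3 -m pendant '[[[0,0,0.001],[0,0,0],0],[[0,0,0.0015],[0,0,0],0],[[0,0,0.0015],[0,0,0],0]]' >/dev/null
python3 -c "
from h import *
rep()"
```

```text
t 20.7833 g [445.1 230.5  25. ] psi 0.08 tilt [-3.141 -0.   ] headz 0.0 need tool xy [-42.9 291.7] F [-1.7  -0.06 -1.86] M [-0.08 -0.41  0.04] j [0.32 1.82] w 15.7
```

Contact with the bench is felt. Next I'll open a moderate amount, rise straight up and clear.

```bash

python3 -m pendant '[[[0,0,0],[0,0,0],0.06],[[0,0,0],[0,0,0],0.06],[[0,0,0],[0,0,0],0.06],[[0,0,0],[0,0,0],0.06],[[0,0,0],[0,0,0],0.06],[[0,0,0],[0,0,0],0.06]]'
python3 -m pendant '[[[0,0,-0.01],[0,0,0],0.06],[[0,0,-0.03],[0,0,0],0.06],[[0,0,-0.06],[0,0,0],0.06],[[0,0,-0.1],[0,0,0],0.06],[[0,0,-0.14],[0,0,0],0.06],[[-0.02,0,-0.18],[0,0,0],0.06],[[-0.04,0,-0.2],[0,0,0],0.06],[[-0.04,0,-0.2],[0,0,0],0.06],[[-0.04,0,-0.2],[0,0,0],0.06]]'
python3 -c "
from h import *
S=cam('side');T=cam('top')
c=lambda C,u,v:cv2.resize(C[0][v:v+100,u:u+90],None,fx=4,fy=4,interpolation=cv2.INTER_CUBIC)
save((np.hstack([c(T,165,190),c(S,400,170)]),),'z6.png');save(T,'top_end.png')"
```

```text
time: 21.28
tool_pos: [445.1, 230.4, 183.7]
tcp_rot: [-3.141, -0.0, 0.08]
contact_force: [-0.1, -0.1, 0.4]
grip_width: 51.3
time: 22.03
tool_pos: [404.6, 227.2, 385.7]
tcp_rot: [-3.14, -0.004, 0.08]
contact_force: [0.2, -0.6, -0.4]
grip_width: 60.0
```

View pics/z6.png

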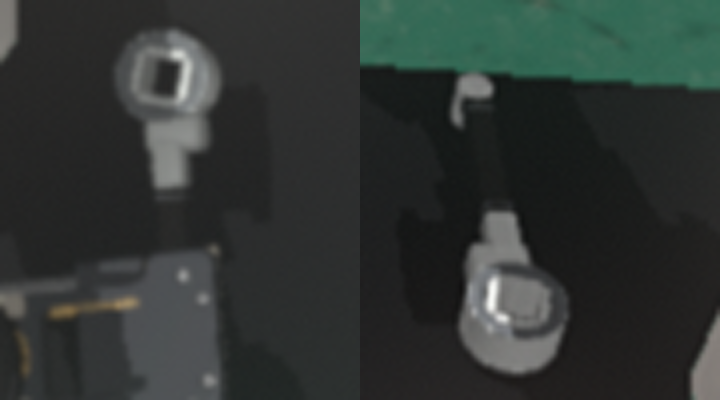

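View pics/top_end.png

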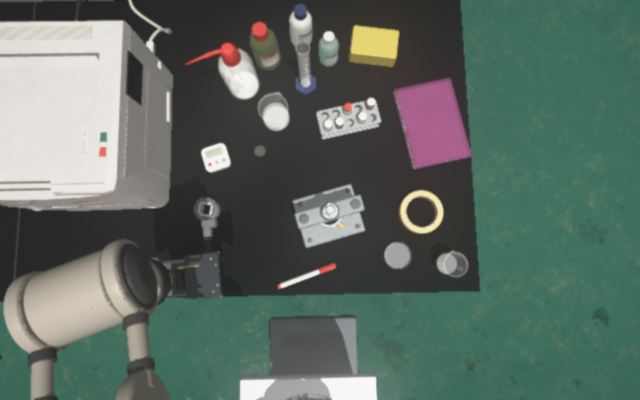

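The wrench lies back near its old place (head at (206.7,209.2) top, (438.8,244.5) side). Marker, petri dish, tape and stopper are where they were. One last height check of the wrench, and a plate-shift check against the first side picture.

```bash
python3 -c "
from h import *
S=cam('side');T=cam('top')
print('head top (30)',tri(T,(206.7,209.2),S,(438.8,244.5)).round(1))
a=cv2.imread('pics/side0.png')[:,:,::-1]
m=lambda im:[np.argwhere((lambda c:(c[:,:,0].astype(int)-c[:,:,2]>50))(im[200:235,290:330])).mean(0).round(2)]
print('orange boss centroid before/after (row,col)',m(a),m(S[0]), 'expected px for 9 mm', proj(S,[530,-55,90])-proj(S,[530,-55,99]))
"
```

```text
head top (30) [549.2 235.8  32. ]
orange boss centroid before/after (row,col) [array([14.57, 18.17])] [array([16.45, 17.95])] expected px for 9 mm [0.00459911 2.76603361]
```

```bash
python3 -c "
from plant import close_job,get_obs
print(close_job(), get_obs()['time'])"
```

```text
the job is handed in; nothing more can be done
the job is handed in; nothing more can be done
```

The filter cell is clamped and the wrench is back on the bench. The job was handed in at about 22 s and returned no verdict.

**Fitting:** I gripped the handle, centred the ring over the square and swung clockwise with light pressure until it dropped on. It went down to the shoulder, with the underside measured at about 141 mm.

**Tightening:** I made one driving stroke, then a return stroke of about 2.5 rad with the ratchet slipping, then a second driving stroke. The torque ran at about 0.42 Nm and then climbed. I stopped and held at about 0.8 Nm (single readings 0.72 to 0.91), which I take as firm. After a 0.6 rad swing back the wrench was free and lifted off without drag.

**Last checks:**
- **Wrench:** The head top measured about 32 mm high where 30 is expected for lying flat, within the 2 mm calibration. The head is about 290 mm from the press centre, and the gripper is open and clear.
- **Other things:** The marker, petri dish, tape and stopper look unmoved in the last top picture.
- **Plate force:** I could not read this directly. I infer about 90 N from the rise in torque.
- **Plate travel:** This check was only rough. The orange boss shifted 1.9 px, against 2.8 px expected for 9 mm. I put the difference down to the yoke hiding part of the boss at first, but did not test that.

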